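# Swing a copper busbar blank onto its stop and clamp it for drilling

### The job

Get the copper busbar blank ready for drilling: swing it round the locating pin by its free end until its edge bears snugly on the nose of the stop screw, pressing by feel and not forcing it, and then close the red-handled toggle clamp fully so that the blank stays held flat against the stop. Leave the blank on its pin and leave the pliers, the screwdriver and the tin where they lie.

Things in the scene. Friction and masses are not known exactly. Their poses are not given: they have to be found in the camera images.
- jig: Plywood drilling board, fixed; place and yaw differ each time. Top 30 mm above the bench. Origin: on the bench under the axis of the steel locating pin (9 mm thick, 17 mm above the board). In its frame the board spans x -190..+35, y -115..+135 mm, z up; at yaw 0 its -x side faces the robot. It carries the stop and the clamp, both on the +y side of the blank.
- stop_block (a point): Where the 8 mm stop screw leaves the front (jig -y) face of its aluminium block (36 x 30 mm, 20 mm high): jig (-170, 50, 34) mm; jig axes. The screw points to jig -y and ends in a round white nylon nose. How far it sticks out is set anew each time and not measured: 25 to 50 mm. It does not give; a light press of 3 to 10 N on it is right, over 15 N too much.
- strip: Copper blank, loose flat bar 270 x 25 x 8 mm, about 0.46 kg, flat on the board, its 10 mm hole over the pin. Origin: hole centre, underside. Runs from own x = +15 to -255 mm (free end), y across, z up. Starts yawed 0.30 to 0.60 rad more than the jig; pushing the free end to jig +y swings its +y edge onto the nose, at 0.08 rad or less from the jig's yaw. Drags 1 to 3 N at the end.
- strip_end (a point): Middle of the blank's free end face, half-way up (34 mm above the bench); axes as strip. The last 50 mm of the blank overhang the board's edge, so a finger can reach down beside it; at the start there is free bench on its -y side.
- clamp_spot (a point): Point on the board's top, jig (-105, 0, 30) mm, where the toggle clamp's sprung rubber tip (14 mm thick) comes down on the blank, with about 10 N when closed. The steel clamp stands at jig y = 57..123 mm in the plane x = -105 mm; its arm, raised 42 degrees as found, reaches over to here and stands up to 125 mm above the bench.
- clamp_grip (a point): Middle of the red sleeve (17 mm thick, 80 mm long) of the clamp's handle; y along the handle to its free end, z to its upper side. Moves in plane jig x = -105: open it rises at 65 deg towards jig +y, at jig y 122, z 162 mm; pushed outward and down on its upper side it passes (y, z, deg) 138,152,51; 151,135,37; 157,122,27; 164,96,11 and lies level, closed, at 166,77. Takes a few N.
- clamp_handle (a joint): Turn of the clamp's handle relative to its arm: 0 as found (open), 1.87 rad when fully closed, where it meets a stop and locks over centre. It stays where it is left.
- pliers: Loose long-nose pliers with green handles, about 165 x 55 x 15 mm, lying on the bench beside the board; origin at their rivet, on the bench. Not to be disturbed.
- screwdriver: Loose screwdriver with an orange handle, 170 mm long and 26 mm thick, lying on the bench beside the board; origin at its middle, on the bench. Not to be disturbed.
- tin: Loose small round tin with a yellow lid, 58 mm across and 27 mm high, standing on the bench beside the board; origin at the centre of its underside. Not to be disturbed.

How it is judged:
By the outcome, as a careful person would: the job done as asked, in the order asked, and still so for the second after the job is handed in, with the robot touching nothing.
It also fails if it takes over 72 s, if anything falls off the work surface, if the arm or the gripper's body presses on something with over 40 N, if the wrist force passes 120 N, or if a joint passes its speed limit or range.

### The arm

A 7-joint arm with a two-finger parallel gripper is mounted at the origin on the work surface. World frame = base frame: x ahead of the robot, y to its left, z up, the work surface at z = 0. Lengths are in m, angles in rad, forces in N, time in s.
With the tool pointing down it reaches from about 0.35 to 0.9 m from the base axis. Payload 19.9 kg.
Tool frame: the origin (TCP) lies between the finger pads; the fingertips stand 19 mm ahead of it and the grasp point (between the pads) is the TCP; z points along the fingers, y is the direction in which the jaws open and shut (so a half turn about z gives the same grasp; the last joint's range is limited). The gripper opens to 94 mm and grips with 3 to 60 N. Pads are 16 mm wide; open, the fingers measure 119 mm over their backs; the gripper's body (75 mm by 177 mm) begins 78 mm behind the grasp point.
Start: joints at [1.177, 0.417, -0.01, 1.614, 0.005, 1.111, -0.053], TCP at [0.216, -0.586, 0.224] pointing down, gripper open.
Joint ranges: [-2.81, 2.81], [-0.39, 2.02], [-1.27, 1.25], [0.06, 2.57], [-1.19, 4.33], [0.19, 2], [-2.82, 2.82]. Speed limits (rad/s): [1.89, 1.89, 2.39, 2.39, 3.01, 3.01, 3.01].

### API

Orientations are given as a 3x3 rotation matrix whose columns are the frame's x, y, z axes.
In Python, from rig import robot gives the robot as it stands. Calls block until the motion is done:
- robot.move_ptp(position, orientation): joint-space move of the TCP to a pose.
- robot.move_linear(position, velocity=0.15, frame=None, threshold=None): straight line of the TCP; frame=None keeps the orientation; velocity is the mean speed in m/s. With threshold (N) it stops when the force on the tool has changed by that much, and returns True; else False.
- robot.goto_joints(angles): joint-space move.
- robot.gripper_to(opening): finger opening in m; the grip force is fixed at half the most; returns when the fingers have stopped.
- robot.pause(seconds).
- robot.ik(position, orientation): joint angles nearest the present ones, or None.
- robot.get_state(): the state.
- robot.grab_frame(name): name is "scene" or "top" or "wrist"; returns the picture (420x560x3 uint8, red, green, blue); there is no depth.
- robot.camera_info(name): a dict with "fx", "fy", "cx", "cy" (pixels), "rvec" (rotation vector, rad) and "tvec" (3), from world to camera coordinates, as OpenCV has them. Camera axes: x right, y down, z forward; pixel columns grow to the right and rows downward; lengths in m; the calibration is good to about 2 mm. A picture is of the moment at which its call begins: read the wrist's pose just before it. camera_info takes no time and is no camera call; for the wrist camera it gives the pose at the moment of the call.
A pose or a line that the arm cannot do raises robot.PlanningError and nothing moves.
- robot.sign_off(): hands the job in, once; it reports no verdict.
The state is a dict: "time": time; "qpos": joint angles; "joint_vel": joint speeds; "effort": joint torques, N m; "ee_pos": TCP position; "tool_rot": TCP orientation; "force": force on the tool from outside, world axes, zero at the start; "moment": the same for the moment, N m; "opening": finger opening in m.
Only numpy, scipy, OpenCV 4.12 (cv2) and the standard library are available. Lean on these libraries where they do the work, as an engineer would, in place of code of your own. Each camera call takes 0.05 s, during which the arm holds its last target.

## Working session

There is one attempt and no reset: what is moved stays moved. The work goes in short steps, each a Python script; the robot and the scene stay as the last script left them, time stands still between calls to the robot, and variables do not carry over. Pictures are saved under pics/ and viewed, and the job is handed in when it is done.

```bash
ls; mkdir -p pics
python3 - <<'E'
from rig import robot
import cv2
for n in ("scene","top"):
    im=robot.grab_frame(n); cv2.imwrite(f"pics/{n}0.png",im[:,:,::-1]); print(n,robot.camera_info(n))
s=robot.get_state(); print(s)
E
```

```text
pics
scene {'fx': 401.7523081405793, 'fy': 401.7523081405793, 'cx': 273.3798667339377, 'cy': 208.32143418194622, 'rvec': array([ 1.89644547,  1.11990398, -0.60661254]), 'tvec': array([-0.29769876, -0.19028486,  1.40546128])}
top {'fx': 389.37482971400505, 'fy': 389.37482971400505, 'cx': 282.1337591955573, 'cy': 213.7913883385004, 'rvec': array([ 2.1829475, -2.1506022,  0.1211663]), 'tvec': array([-0.01183915,  0.63714775,  0.78878955])}
{'time': 0.1, 'qpos': array([ 1.17652919,  0.41793863, -0.01029715,  1.61406904,  0.00472094,
        1.11070644, -0.05299099]), 'joint_vel': array([ 0.00052704, -0.00105445,  0.00028183, -0.00317528, -0.00020748,
        0.00041891,  0.00041551]), 'effort': array([ 3.85286730e-04, -8.52592206e+01,  6.39670137e-01, -4.26692426e+01,
       -4.88675642e-02,  1.64570217e-02,  1.32310715e-04]), 'ee_pos': array([ 0.21581374, -0.58623609,  0.22389156]), 'tool_rot': array([[ 9.38413068e-01,  3.45515102e-01, -4.77669364e-04],
       [ 3.45515416e-01, -9.38412553e-01,  9.89227071e-04],
       [-1.06458035e-04, -1.09334574e-03, -9.99999397e-01]]), 'force': array([0.50515825, 0.33082379, 0.76315493]), 'moment': array([ 0.04611665, -0.00333961, -0.01844035]), 'opening': 0.09363225463551968}
```

View pics/scene0.png

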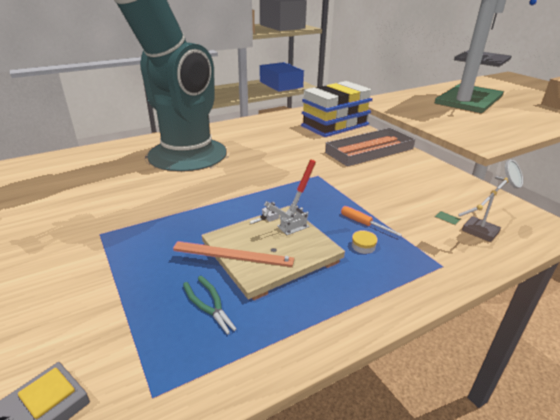

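View pics/top0.png

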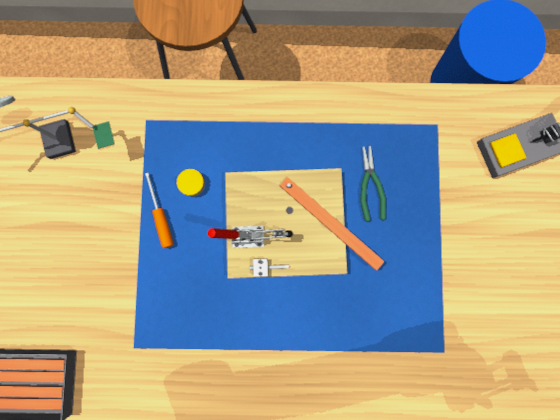

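The top view shows the pin at about (289,185), the blank's free end at about (380,267), the clamp's red sleeve near (222,233) and the stop block at (261,267). The tin, screwdriver and pliers lie clear of the blank's swing. Next I measure these.

```bash
cat > h.py <<'E'
import numpy as np, cv2
from rig import robot
def cam(n):
    c=robot.camera_info(n); K=np.array([[c['fx'],0,c['cx']],[0,c['fy'],c['cy']],[0,0,1]])
    R=cv2.Rodrigues(np.array(c['rvec']))[0]; return K,R,np.array(c['tvec'])
def onplane(n,uv,z,c=None):
    K,R,t=c or cam(n); o=-R.T@t; uv=np.atleast_2d(uv).astype(float)
    d=(R.T@np.linalg.inv(K)@np.c_[uv,np.ones(len(uv))].T).T
    return o+d*((z-o[2])/d[:,2])[:,None]
def proj(n,P,c=None):
    K,R,t=c or cam(n); p=(K@(R@np.atleast_2d(P).T+t[:,None])).T; return p[:,:2]/p[:,2:]
def big(mask):
    cs=cv2.findContours(mask,cv2.RETR_EXTERNAL,cv2.CHAIN_APPROX_NONE)[0]; return max(cs,key=cv2.contourArea)
E
python3 - <<'E'
from h import *
im=cv2.imread('pics/top0.png'); hsv=cv2.cvtColor(im,cv2.COLOR_BGR2HSV)
print('board px',hsv[200,240],'strip',hsv[225,334],'mat',hsv[320,300])
roi=np.zeros(im.shape[:2],np.uint8); roi[125:345,150:435]=255
st=cv2.inRange(hsv,(3,130,120),(13,255,255))&roi; st[:,:260]=0
c=big(st); P=onplane('top',c[:,0,:],.038)[:,:2]
r=cv2.minAreaRect((P*1000).astype(np.float32)); print('strip',r); print(cv2.boxPoints(r))
nb=cv2.inRange(hsv,(95,100,0),(130,255,255))
bd=cv2.morphologyEx((255-nb)&roi,cv2.MORPH_OPEN,np.ones((25,25)))
c=big(bd); P=onplane('top',c[:,0,:],.030)[:,:2]
r=cv2.minAreaRect((P*1000).astype(np.float32)); print('board',r); print(cv2.boxPoints(r))
print('pin',onplane('top',(289,185),.047))
cv2.imwrite('pics/topz.png',cv2.resize(im[150:300,140:400],None,fx=3,fy=3,interpolation=cv2.INTER_CUBIC))
E
```

```text
board px [ 23 109 230] strip [ 11 160 240] mat [107 195 195]
strip ((619.6206665039062, -105.05313873291016), (268.5580749511719, 25.792360305786133), 49.20533752441406)
[[ 522.12634   -198.28416  ]
 [ 541.6526    -215.1356   ]
 [ 717.115      -11.822113 ]
 [ 697.58875      5.0293274]]
board ((620.1763305664062, -8.891616821289062), (227.04994201660156, 253.09658813476562), 2.9386725425720215)
[[ 500.31293  111.67017]
 [ 513.2884  -141.09358]
 [ 740.03973 -129.4534 ]
 [ 727.0643   123.31035]]
pin [[ 0.69695081 -0.01582459  0.047     ]]
```

View pics/topz.png

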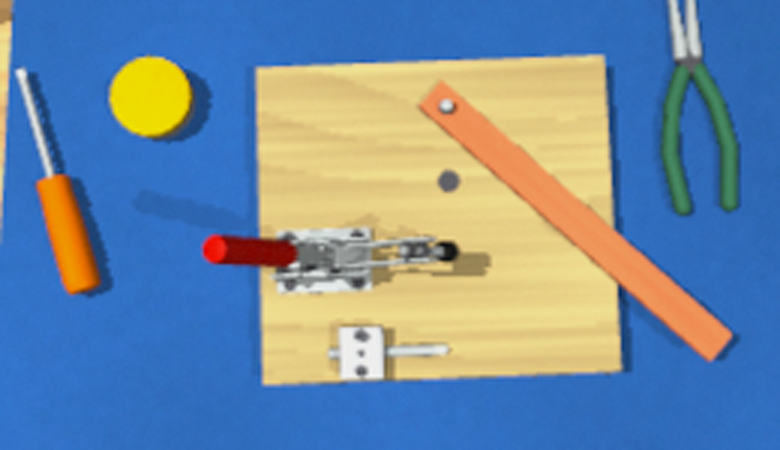

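The blank, pin and board fits agree: pin at (697,-16) mm by two routes, and the sizes 268x26 and 227x253 are right. But the blank's yaw is about 0.81 rad more than the jig's, not 0.30–0.60 as stated. I'll cross-check that in the scene camera before acting.

Run:
```python
from h import *
im=cv2.imread('pics/scene0.png'); hsv=cv2.cvtColor(im,cv2.COLOR_BGR2HSV)
st=cv2.inRange(hsv,(3,120,120),(13,255,255)); st[:235]=0; st[275:]=0; st[:,:165]=0; st[:,300:]=0
c=big(st); P=onplane('scene',c[:,0,:],.036)[:,:2]*1000
print('scene strip',cv2.minAreaRect(P.astype(np.float32)))
th=np.radians(2.94); o=np.array([.697,-.016]); Rj=np.array([[np.cos(th),-np.sin(th)],[np.sin(th),np.cos(th)]])
def J(p): return (np.array(p)[:,:2]-o)@Rj*1000
z=lambda u,v:(140+u/3,150+v/3)
print('nose',J(onplane('top',z(450,350),.036)),'block front',J(onplane('top',z(386,351),.05)))
print('clamp tip',J(onplane('top',z(447,251),.11)),'sleeve end/mid',J(onplane('top',[z(212,249),z(255,250)],.18)))
print('pliers lowest',onplane('top',[z(735,208),z(685,212)],.012))
print('tin',onplane('top',z(150,95),.027),'driver',onplane('top',z(85,290),.013))
a=.859
for d in(.008,.033): print(o+Rj.dot([0,0])+np.array([-.242*np.cos(a)+np.sin(a)*(.0125+d),-.242*np.sin(a)-np.cos(a)*(.0125+d)]))
cv2.imwrite('pics/scenez.png',cv2.resize(im[150:340,160:410],None,fx=3,fy=3,interpolation=cv2.INTER_CUBIC))
```

```text
scene strip ((620.8380126953125, -107.83837890625), (266.8349304199219, 27.829666137695312), 49.24859619140625)
nose [[-170.30662593    4.41998928]] block front [[-169.00279407   48.35829415]]
clamp tip [[-105.8064616    5.5931853]] sleeve end/mid [[-103.71953261  142.55464961]
 [-105.19674267  117.8134376 ]]
pliers lowest [[ 0.63100599 -0.22599266  0.012     ]
 [ 0.62755125 -0.18973322  0.012     ]]
tin [[0.70464017 0.19695875 0.027     ]] driver [[0.56486905 0.2410908  0.013     ]]
[ 0.5544492  -0.21263042]
[ 0.57337895 -0.22896029]
```

View pics/scenez.png

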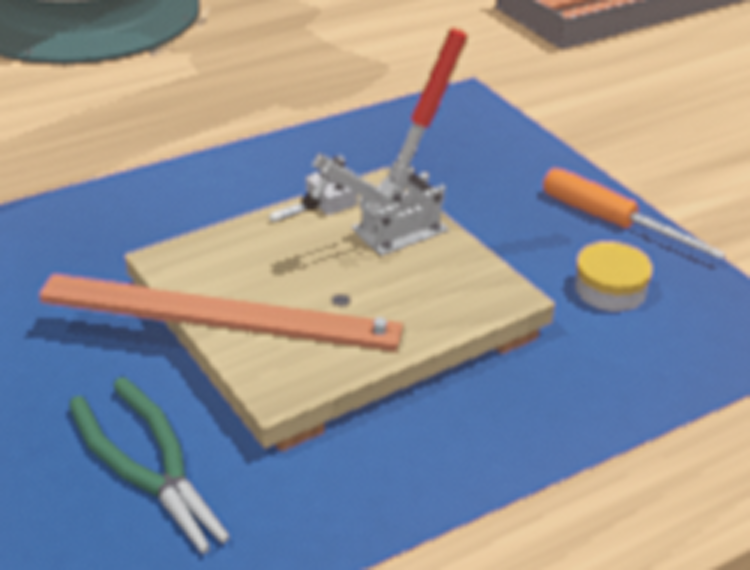

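Both views give 49.2° for the blank, so the relative yaw really is about 0.81 rad, outside the stated range. I'll go with what I measured. The nose is at jig y≈4 mm, so contact should come at about +0.05 rad. Now I close the fingers and go down beside the free end.

```bash
cat >> h.py <<'E'
TH=np.radians(2.94); O=np.array([.697,-.016]); L=.242
def Rz(a): return np.array([[np.cos(a),-np.sin(a),0],[np.sin(a),np.cos(a),0],[0,0,1.]])
def jig(x,y,z): return np.r_[O+Rz(TH)[:2,:2]@np.array([x,y]),z]
def pose(psi,d,z,s=1,l=L):
    "finger centre with its flank d short of blank's -y edge; jaws along blank"
    a=TH+psi; R=Rz(a); p=np.r_[O,0]+R@np.array([-l,-(.0125+.008+d),0]); p[2]=z
    yv=s*R[:,0]; zv=np.array([0,0,-1.]); return p,np.c_[np.cross(yv,zv),yv,zv]
def F(n=6):
    f=[]
    for _ in range(n): f.append(robot.get_state()['force']); robot.pause(.02)
    return np.mean(f,0),np.std(f,0)
E
python3 - <<'E'
from h import *
robot.gripper_to(0.0)
for s in(1,-1):
    p,R=pose(.81,.022,.20,s); print(s,robot.ik(p,R), robot.ik(*pose(.04,0,.039,s)))
s=min((1,-1),key=lambda s: np.abs(robot.ik(*pose(.4,.022,.2,s))-robot.get_state()['qpos']).max()); print(s)
robot.move_ptp(*pose(.81,.022,.20,s))
print(robot.move_linear(pose(.81,.022,.039,s)[0],.12,threshold=8))
st=robot.get_state(); print(st['time'],st['ee_pos'],st['opening'],F())
im=robot.grab_frame('top'); cv2.imwrite('pics/t1.png',im[:,:,::-1])
im=robot.grab_frame('scene'); cv2.imwrite('pics/s1.png',im[:,:,::-1])
E
```

```text
1 [ 0.74793532  0.48025921 -0.56398091  1.64923482  0.28165096  1.09420529
  0.9660664 ] [ 0.50293062  0.4707304  -0.52071871  2.13098907  0.39190074  0.63199481
 -0.20013523]
-1 [ 0.37159302  0.42371872 -0.05666305  1.66302208  0.02676111  1.05560709
 -1.973536  ] [-0.78252602  0.72834811  1.08034376  2.16933714 -0.92783326  0.82370636
 -2.14638862]
1
False
4.8417 [ 0.5719873  -0.22743494  0.03969784] 0.0003177433182773321 (array([ 0.4008335 , -0.06494259,  0.13766066]), array([0.50675228, 0.46570339, 0.44713511]))
```

View pics/s1.png

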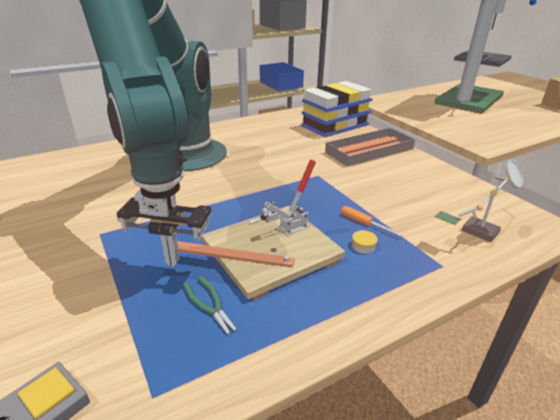

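The closed fingers stand at (170,260), just off the free end's -y side and clear of the pliers. Now I swing the blank round to short of the stop, logging the drag.

Run:
```python
from h import *
d=.012
for k,psi in enumerate([.81,.68,.55,.42,.30,.20,.13]):
    p,R=pose(psi,0 if k else .004,.039,1)
    hit=robot.move_linear(p,.05,frame=R,threshold=9)
    f,_=F(3); n=Rz(TH+psi)[:,1]; print(psi,hit,'push',-f@n,'f',f.round(2),robot.get_state()['time'])
    if hit: break
im=robot.grab_frame('top'); cv2.imwrite('pics/t2.png',cv2.resize(im[150:300,140:400,::-1],None,fx=3,fy=3))
```

```text
0.81 False push -0.1404315440684455 f [ 0.18  0.43 -0.53] 5.6
0.68 False push -0.13411271454962742 f [0.5  0.63 0.16] 6.5083
0.55 False push 0.02198948998725877 f [0.04 0.   0.73] 7.3417
0.42 False push 0.3268948032877428 f [ 0.01 -0.36 -0.03] 8.175
0.3 False push 0.08683380532993291 f [-0.37 -0.23 -0.5 ] 8.9583
0.2 False push -0.2045549958803676 f [-0.05  0.2   0.24] 9.6417
0.13 False push 0.13333053278468274 f [ 0.23 -0.09 -0.01] 10.1833
```

View pics/t2.png

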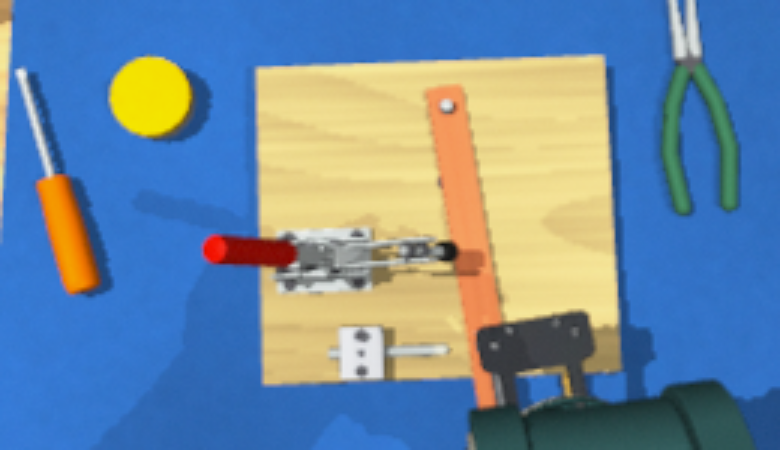

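The blank has followed to about 0.13 rad, lies flat on its pin, and the clamp and loose items are untouched. Now I press slowly on by feel.

Run:
```python
from h import *
p,R=pose(.085,0,.039,1); print(robot.move_linear(p,.02,frame=R,threshold=6)); print(F(5)[0].round(2))
p,R=pose(.01,0,.039,1); hit=robot.move_linear(p,.008,frame=R,threshold=5)
st=robot.get_state(); f,sd=F(12); q=(st['ee_pos'][:2]-O)@Rz(TH)[:2,:2]
psi=np.arctan2(-(q[1]+.0205),-q[0]) 
print(hit,st['time'],f.round(2),'push',-f@Rz(TH+.05)[:,1],'jig pos',q,'psi',psi)
im=robot.grab_frame('top'); cv2.imwrite('pics/t3.png',cv2.resize(im[150:300,140:400,::-1],None,fx=3,fy=3))
```

```text
False
[ 0.1  -0.22 -0.13]
True 12.3417 [ 0.9  -1.2   0.81] push 1.2806495170219734 jig pos [-0.24088566 -0.03080431] psi 0.04275068585230113
```

View pics/t3.png

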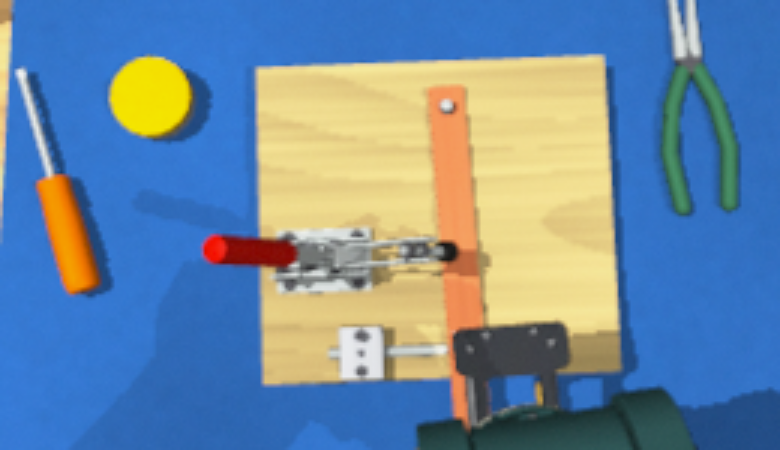

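Contact is at ψ≈0.043, as expected from the nose, but only about 1.3 N remains after settling. I'll add fine steps until the press is right.

Run:
```python
from h import *
n=Rz(TH+.045)[:,1]; p=robot.get_state()['ee_pos'].copy()
for k in range(10):
    q=p+n*.0004*(k+1); hit=robot.move_linear(q,.008,threshold=6)
    f,_=F(10); e=robot.get_state()['ee_pos']; print(k,hit,'push',round(-f@n,2),'adv mm',round((e-p)@n*1000,2))
    if -f@n>4.2 or hit: break
print(robot.get_state()['time'])
```

```text
0 False push 4.81 adv mm 0.13
13.0083
```

0.13 mm of travel raised the push by 3.5 N, so the blank is bearing on a rigid stop. The static push of 4.8 N means roughly 4–7 N at the nose. I back off, lift and look.

Run:
```python
from h import *
n=Rz(TH+.045)[:,1]; p=robot.get_state()['ee_pos'].copy()
robot.move_linear(p-n*.03,.06); q=p-n*.03; q[2]=.27; robot.move_linear(q,.2)
# above clamp, jaws along jig x, on the -y side of the handle
R=pose(0,0,0,1)[1]
robot.move_ptp(jig(-.105,.085,.28),R)
im=robot.grab_frame('scene'); cv2.imwrite('pics/s4.png',cv2.resize(im[60:340,100:440,::-1],None,fx=2,fy=2))
im=robot.grab_frame('top'); cv2.imwrite('pics/t4.png',cv2.resize(im[150:300,140:400,::-1],None,fx=3,fy=3))
s=robot.get_state(); print(s['time'],s['ee_pos'],F())
```

```text
15.8917 [0.5874322  0.06210419 0.27981563] (array([-0.10366215, -0.24881719,  0.11998512]), array([0.88072775, 0.46130655, 0.26143369]))
```

View pics/s4.png

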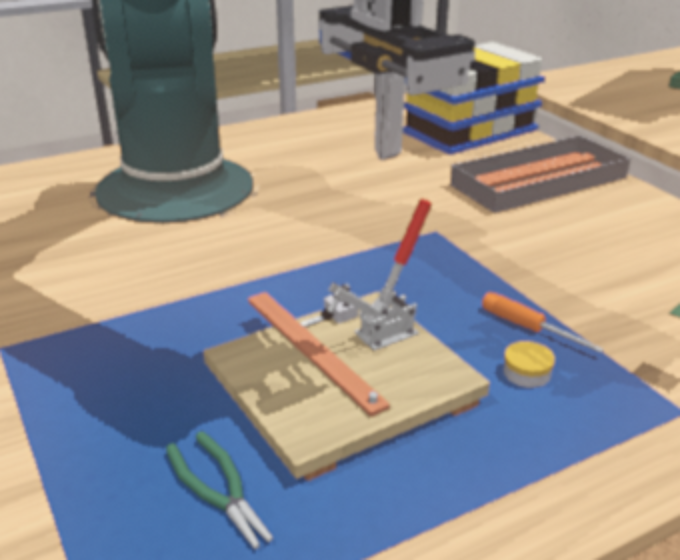

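View pics/t4.png

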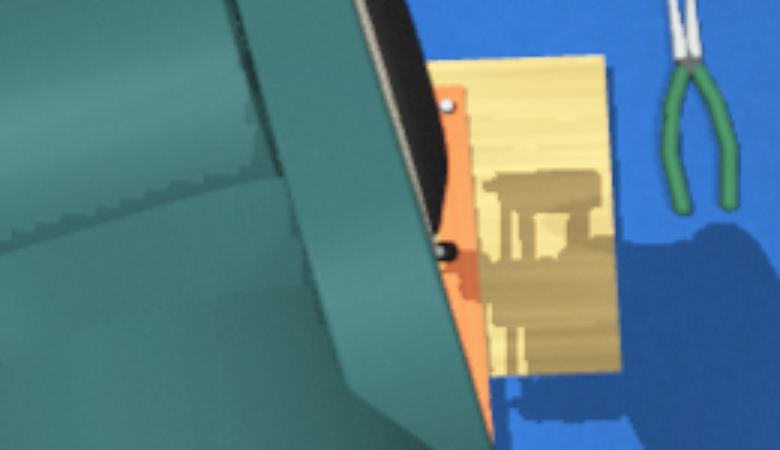

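The blank is on its pin with its edge at the nose (scene crop about (312,322)). The handle is open and the fingers are clear above it. I'll compare the blank's right edge before and after release, then drive the handle along its arc.

```bash
cat >> h.py <<'E'
WP=[(122,162,65),(138,152,51),(151,135,37),(157,122,27),(164,96,11),(166,77,0)]
def tip(w,press=0,dx=0):
    "TCP for the fingers' +y bottom corner on the sleeve's upper side"
    y,z,a=w; a=np.radians(a); n=np.array([-np.sin(a),np.cos(a)])
    c=np.array([y,z])+n*(8.5-press)
    return jig(-.105,(c[0]-8)/1000,(c[1]+19)/1000)
E
python3 - <<'E'
from h import *
for f in('t3','t4'):
    im=cv2.imread(f'pics/{f}.png'); h=cv2.cvtColor(im,cv2.COLOR_BGR2HSV); m=cv2.inRange(h,(3,130,80),(14,255,255))
    pts=[]
    for r in range(120,310,5):
        x=np.where(m[r,420:])[0]
        if len(x): pts.append((420+x.max(),r))
    pts=np.array(pts,float); P=onplane('top',np.c_[140+(pts[:,0]+.5)/3-.5,150+(pts[:,1]+.5)/3-.5],.038)
    c=np.polyfit(P[:,0],P[:,1],1); print(f,'psi',np.arctan(c[0])-TH,'resid mm',1000*np.std(P[:,1]-np.polyval(c,P[:,0])))
p0=tip(WP[0],-12); print(p0)
robot.move_linear(p0+[0,0,.03],.1); robot.move_linear(p0,.08,threshold=8)
print(robot.move_linear(tip(WP[0],1),.03,threshold=6))
for a,b in zip(WP[:-2],WP[1:-1]):
    for t in (.5,1):
        w=np.array(a)*(1-t)+np.array(b)*t
        hit=robot.move_linear(tip(w,1.5),.06,threshold=25)
        print(w,hit,F(2)[0].round(1))
        if hit: raise SystemExit
print(robot.get_state()['time'])
im=robot.grab_frame('scene'); cv2.imwrite('pics/s5.png',cv2.resize(im[60:340,100:440,::-1],None,fx=2,fy=2))
E
```

```text
t3 psi 0.04411589679839077 resid mm 0.2510900451337456
t4 psi 0.044725469712422736 resid mm 0.3394800694403207
[0.58724406 0.07390963 0.18966367]
False
[130. 157.  58.] False [ 0.6 -0.1  0.6]
[138 152  51] False [0.3 0.3 0. ]
[144.5 143.5  44. ] False [ 0.   0.2 -0.6]
[151 135  37] False [0.  0.2 0.2]
[154.  128.5  32. ] False [-0.1 -0.2  0.6]
[157 122  27] False [0.6 0.1 0.3]
[160.5 109.   19. ] False [-0.1  0.3  0.5]
[164  96  11] False [ 0.4 -0.5 -0.1]
20.6833
```

```bash
ls pics
```

```text
s1.png
s4.png
s5.png
scene0.png
scenez.png
t1.png
t2.png
t3.png
t4.png
top0.png
topz.png
```

View pics/s5.png

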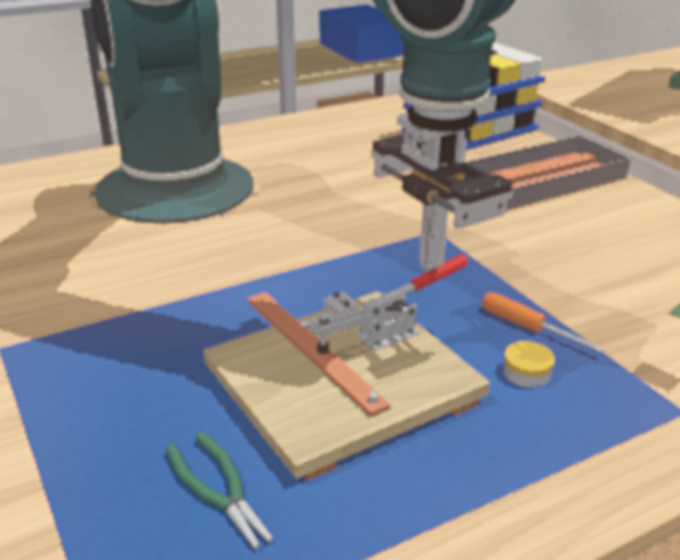

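The release left the blank at ψ=0.044–0.045, so it did not spring back. The handle has swung down (sleeve at (440,272)) and the tip is meeting the blank. Now I press it home.

Run:
```python
from h import *
w=(np.array(WP[4])+np.array(WP[5]))/2
hit=robot.move_linear(tip(w,1.5),.04,threshold=28); print(hit,F(3)[0].round(1),robot.get_state()['ee_pos'])
if not hit: hit=robot.move_linear(tip(WP[5],.5),.03,threshold=28); print(hit,F(3)[0].round(1))
for k in range(6):
    if hit: break
    p=robot.get_state()['ee_pos']; p=p+[0,0,-.001]; hit=robot.move_linear(p,.01,threshold=14); f=F(4)[0]; print(k,hit,f.round(1))
    if f[2]>12: break
e=robot.get_state()['ee_pos']; print('tip z mm',1000*(e[2]-.019),'expected 85.5',e)
e2=e.copy(); e2[2]=.30; robot.move_linear(e2,.15)
im=robot.grab_frame('scene'); cv2.imwrite('pics/s6.png',cv2.resize(im[60:340,100:440,::-1],None,fx=2,fy=2))
robot.goto_joints([1.177,.417,-.01,1.614,.005,1.111,-.053])
im=robot.grab_frame('top'); cv2.imwrite('pics/top6.png',im[:,:,::-1]); cv2.imwrite('pics/t6.png',cv2.resize(im[150:300,140:400,::-1],None,fx=3,fy=3))
im=robot.grab_frame('scene'); cv2.imwrite('pics/scene6.png',im[:,:,::-1]);cv2.imwrite('pics/s7.png',cv2.resize(im[180:300,210:350,::-1],None,fx=5,fy=5,interpolation=cv2.INTER_CUBIC))
print(robot.get_state()['time'])
```

```text
False [-0.3 -0.4  0.2] [0.58405026 0.13474234 0.11236393]
False [ 0.8  0.3 -0. ]
0 False [ 0.4 -0.1 -0.1]
1 False [-0.2  0.2  0.1]
2 False [ 0.1 -0.2  0.1]
3 False [-0.1  0.   0.1]
4 False [-0.3  0.4  3.3]
5 False [-1.6  0.2  6. ]
tip z mm 79.31525359075863 expected 85.5 [0.58422125 0.13660327 0.09831525]
28.075
```

View pics/t6.png

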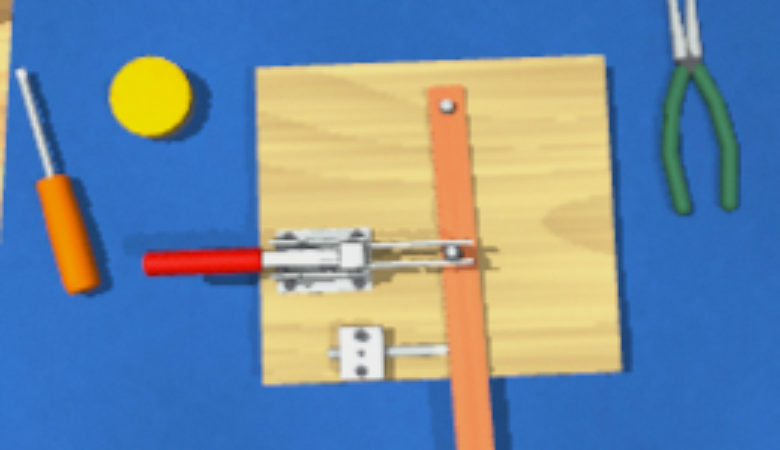

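View pics/s7.png

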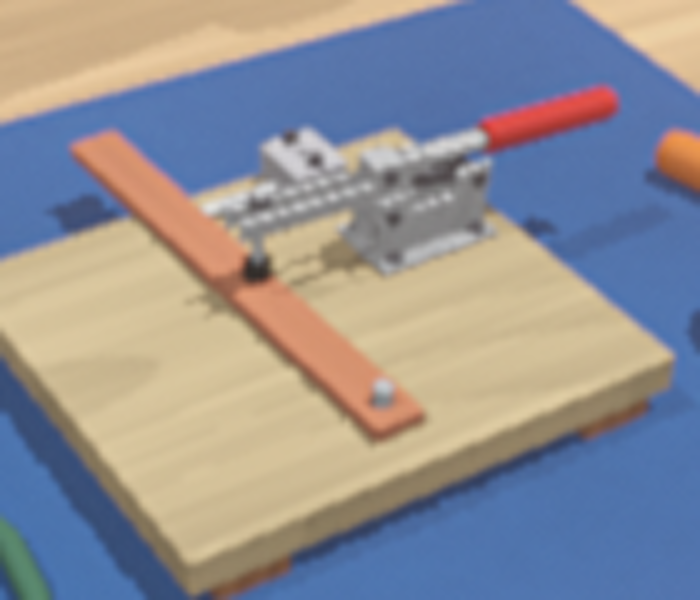

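The clamp appears closed: the sleeve is level in the top view at (145–260,262) and the black tip sits on the blank at (452,251), with the edge at the nose at (447,350). However, resistance began at tip z≈80 mm, not 85.5, and was soft. I'll check the handle's angle and the blank's yaw numerically.

Run:
```python
from h import *
im=cv2.imread('pics/top6.png'); h=cv2.cvtColor(im,cv2.COLOR_BGR2HSV)
def red(h): return cv2.inRange(h,(0,170,70),(4,255,255))|cv2.inRange(h,(170,170,70),(180,255,255))
def ends(n,h,roi):
    m=red(h); k=np.zeros_like(m); k[roi]=255; c=big(m&k); r=cv2.minAreaRect(c); b=cv2.boxPoints(r)
    b=b[np.argsort(b[:,0])]; return b[:2].mean(0),b[2:].mean(0),r
tops=ends('top',h,np.s_[200:260,170:260])
im2=cv2.imread('pics/scene6.png'); h2=cv2.cvtColor(im2,cv2.COLOR_BGR2HSV)
sc=ends('scene',h2,np.s_[180:230,290:350])
print('top L/R',tops,'\nscene L/R',sc)
print('pred level: top',proj('top',[jig(-.105,.206,.077),jig(-.105,.126,.077)]),'scene',proj('scene',[jig(-.105,.126,.077),jig(-.105,.206,.077)]))
for dz in(-.010,.010): print('outer end',dz,proj('scene',jig(-.105,.206,.077+dz)))
# two-view triangulation of sleeve ends: outer: top L, scene R
for a,b,nm in((tops[0],sc[1],'outer'),(tops[1],sc[0],'inner')):
    Ps=[]
    for n in('top','scene'):
        K,R,t=cam(n); Ps.append(K@np.c_[R,t])
    X=cv2.triangulatePoints(Ps[0],Ps[1],a.reshape(2,1).astype(float),b.reshape(2,1).astype(float))[:,0]; X=X[:3]/X[3]
    print(nm,'jig mm',((X[:2]-O)@Rz(TH)[:2,:2]*1000).round(1),'z',round(X[2]*1000,1),'reproj',proj('top',X)[0]-a,proj('scene',X)[0]-b)
# strip yaw
m=cv2.inRange(h,(3,130,80),(14,255,255)); m[:,:270]=0; m[:,320:]=0
for lo,hi in((186,225),(240,300)):
  for side in(0,1):
    px=[(np.where(m[r])[0][-side],r) for r in range(lo,hi) if m[r].any()]
    P=onplane('top',px,.038); c=np.polyfit(P[:,0],P[:,1],1); print(lo,side,'psi',np.arctan(c[0])-TH)
c=big(m); P=onplane('top',c[:,0,:],.038)[:,:2]*1000; r=cv2.minAreaRect(P.astype(np.float32)); print(r)
```

```text
top L/R (array([187.9089 , 237.54042], dtype=float32), array([226.11575, 236.12535], dtype=float32), ((207.0123291015625, 236.8328857421875), (7.66141414642334, 38.23304748535156), 87.87889862060547)) 
scene L/R (array([307.4717 , 206.65096], dtype=float32), array([331.24527, 199.8585 ], dtype=float32), ((319.3584899902344, 203.25473022460938), (3.7087347507476807, 24.724897384643555), 74.05460357666016))
pred level: top [[188.02653555 237.88042283]
 [228.23514777 236.41718361]] scene [[305.68263227 206.1705978 ]
 [331.45902204 197.33059427]]
outer end -0.01 [[331.12889363 200.71628587]]
outer end 0.01 [[331.79267747 193.90873061]]
outer jig mm [-104.5  207. ] z 69.7 reproj [0.46336607 0.29962979] [ 0.4077491  -0.06862886]
inner jig mm [-104.   130.7] z 74.6 reproj [-0.06214945 -0.03768006] [-0.05566382  0.00626343]
186 0 psi 0.044045506635477905
186 1 psi 0.041387665543754115
240 0 psi 0.054292142971841734
240 1 psi 0.03214437234267481
((579.2727661132812, -26.402687072753906), (268.35369873046875, 25.57593536376953), 5.408605098724365)
```

The blank's yaw is 0.043, unchanged and on the nose. The handle is level or 3–4° past, allowing for calibration. To be sure it is on its end stop, I'll press once more further out and see whether it is stiff.

Run:
```python
from h import *
R=pose(0,0,0,1)[1]
robot.move_ptp(jig(-.105,.180,.20),R)
robot.move_linear(jig(-.105,.180,.110),.1,threshold=10)
b=F(5)[0]
hit=robot.move_linear(jig(-.105,.180,.085),.015,threshold=5)
p=robot.get_state()['ee_pos']; print(hit,'tip z',1000*(p[2]-.019))
for k in range(8):
    h=robot.move_linear(p-[0,0,.0005*(k+1)],.01,threshold=12); f=F(5)[0]-b; e=robot.get_state()['ee_pos']; print(h,f.round(1),'tip z',round(1000*(e[2]-.019),2))
    if f[2]>13 or h: break
e[2]=.25; robot.move_linear(e,.15)
robot.goto_joints([1.177,.417,-.01,1.614,.005,1.111,-.053])
im=robot.grab_frame('top'); cv2.imwrite('pics/top8.png',im[:,:,::-1])
im2=robot.grab_frame('scene'); cv2.imwrite('pics/s8.png',cv2.resize(im2[180:300,210:350,::-1],None,fx=5,fy=5,interpolation=cv2.INTER_CUBIC))
a=cv2.imread('pics/scene6.png').astype(int); print('scene diff near handle',np.abs(a-im2[:,:,::-1])[180:230,290:350].max())
h=cv2.cvtColor(im[:,:,::-1].copy(),cv2.COLOR_BGR2HSV); m=cv2.inRange(h,(3,130,80),(14,255,255)); m[:,:270]=0; m[:,320:]=0
P=onplane('top',big(m)[:,0,:],.038)[:,:2]*1000; r=cv2.minAreaRect(P.astype(np.float32)); print('psi',np.radians(r[2])-TH)
t0=cv2.imread('pics/top0.png').astype(int); d=np.abs(t0-im[:,:,::-1])
print('pliers diff',d[145:225,358:390].max(),'tin',d[165:200,172:208].max(),'driver',d[172:250,145:174].max(),'t',robot.get_state()['time'])
```

```text
True tip z 77.03843695418766
False [-1.4 -0.6  7.3] tip z 76.79
False [-1.4 -0.6  7.9] tip z 76.37
False [-1.5 -0.9  8.7] tip z 75.94
False [-1.6 -1.1  9.6] tip z 75.49
False [-2.2 -0.5 10.5] tip z 75.02
False [-2.  -0.8 10.7] tip z 74.56
False [-2.3 -0.4 11.3] tip z 74.1
False [-2.1 -0.7 11.8] tip z 73.65
scene diff near handle 22
psi 0.04308528690425985
pliers diff 7 tin 5 driver 10 t 39.9917
```

View pics/s8.png

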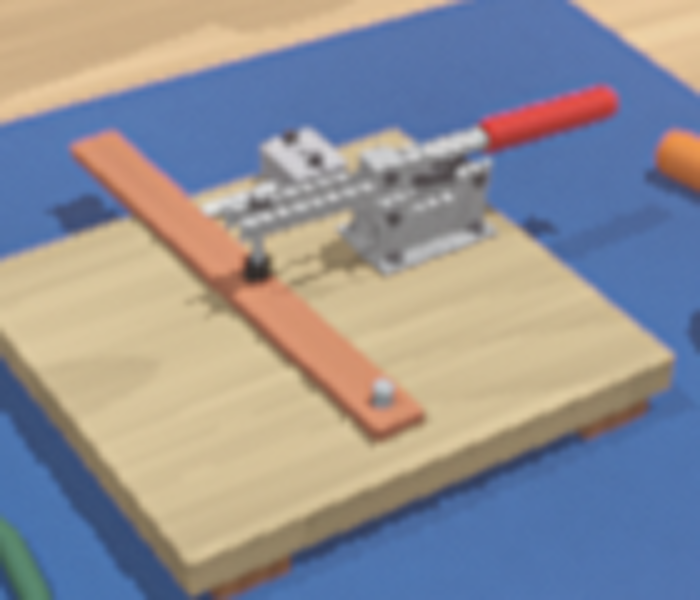

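The handle gives only elastically, about 1.5 mm per N or less, and springs back to the same spot. It is on its stop and locked. The blank and the loose things have not moved, so I'm handing in.

```bash
python3 -c "
from rig import robot
print(robot.get_state()['time']); print(robot.sign_off())"
```

```text
39.9917
the job is handed in; nothing more can be done
None
```

The blank now bears on the stop nose and is clamped there, still on its pin. I handed the job in at 40.0 s with the arm back at its start pose, touching nothing.

**Swing and press:** I pushed the free end round with closed fingers until it met the stop, at about 0.043 rad from the jig's yaw. The final steady push was 4.8 N at the end, which I estimate as 4–7 N on the nose. That figure is worked out from the lever arms, because the nose force itself can't be measured. The blank did not spring back on release.

**Clamp:** I pushed the handle along its arc to closed, then pressed it again further out with about 12 N. It gave a few millimetres and looked the same in the picture after I let go.

**Last checks:**
- The blank's yaw was 0.043 rad both after clamping and at the end, in the top view.
- The rubber tip is down on the blank.
- The pliers, screwdriver and tin look the same as in the first picture.

**What disagreed:**
- **Starting yaw:** the blank started about 0.81 rad off the jig in both cameras, not 0.30–0.60 as stated. I went by the measurement.
- **Handle angle:** the closed handle sits a few degrees below level, with its upper side about 5–8 mm lower than the given closed pose. Its end stop felt soft rather than hard. I took this as fully closed, but could not read the joint angle to confirm it.
- **Drag:** no steady drag force showed during the swing. I only read forces with the arm stopped, and the readings carry about 0.5 N of noise.

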